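# Sort the railing forgings into their trays

## Robot

A 6-joint arm with a two-finger parallel gripper is mounted at the origin on the work surface. World frame = base frame: x ahead of the robot, y to its left, z up, the work surface at z = 0. Lengths are in m, angles in rad, forces in N, time in s.
With the tool pointing down it reaches from about 0.4 to 0.825 m from the base axis. Payload 7 kg.
Tool frame: the origin (TCP) lies on the centre line of the jaws, within the pads' length; the fingertips stand 19 mm ahead of it and the grasp point (between the pads) is the TCP; z points along the fingers, y is the line along which they close (so a half turn about z gives the same grasp; the last joint's range is limited). The gripper opens to 88 mm and grips with 3 to 60 N. Pads are 19 mm wide; open, the fingers measure 130 mm over their backs; the gripper's body (78 mm by 193 mm) begins 47 mm behind the grasp point.
Start: joints at [1.572, 0.359, 0.012, 0, -1.224, -0.288], TCP at [0.191, 0.647, 0.246] pointing down, gripper open.
Joint ranges: [-3.07, 3.07], [-1.43, 2.12], [-1.02, 1.25], [-3.03, 1.67], [-3.05, -0], [-3.03, 3.03]. Speed limits (rad/s): [2.39, 2.39, 3.01, 3.14, 3.14, 3.14].

## Interface

Orientations are given as [roll, pitch, yaw] about the fixed x, y, z axes, in that order (R = Rz(yaw) Ry(pitch) Rx(roll)).
In Python, from station import arm, imaging, models gives the robot as it stands.
- The arm moves only by the tool play_rows, never from a script. Its arguments are lists of equal length, an entry for each row: "travel": the shift along the tool's x, y, z in units of 25 mm (1.0 is 25 mm), a list of three; "twist": the turn about the tool's z in units of 0.15 rad (1.0 is 0.15 rad). A call has 1 to 8 rows; each row shifts and turns the commanded pose from where the row before left it, along the tool's axes as they then stand; what a row does not reach is not made up. A row lasts 1/8 s, in which the tool goes at most 62.5 mm and 10.7 degrees, less where a joint would pass 70% of its speed; a pose out of reach is approached as far as the arm can. A call with a number of a shift or a turn outside -1 to 1 is refused whole. A call with a gripper value outside its range is refused whole. "fingers" is the opening, from 0 (shut) to 1 (fully open), set as the call begins (left out, the last holds). The fingers move at their own pace and stop on an object; "newtons" is the grip in N (left out, the last holds). Time passes only in rows, so rows that do not move let the fingers close. It gives the time, the measured TCP pose, the force, the opening and the grip force at its end, in the units of the state.
- arm.get_state(): the state, without advancing time (a new reading comes with each control period).
- imaging.grab_frame(name): name is "scene" or "top" or "wrist"; returns a dict with "pixels" (384x512x3 uint8, red, green, blue), "fx", "fy", "cx", "cy" (pixels), "distortion" ([k1, k2, p1, p2, k3] as OpenCV has them; the pictures are not rectified), "R" (3x3) and "t" (3): a world point X has camera coordinates R X + t; the wrist camera has in their place "T_tool_cam" (4x4, takes a point from camera to tool coordinates, whose origin is the TCP and whose axes are the flange's). Camera axes: x right, y down, z forward; pixel columns grow to the right and rows downward; lengths in m; the calibration is good to about 2 mm. A picture is of the moment at which its call begins: read the wrist's pose just before it. There is no depth.
- arm.job_done(): hands the job in; it is judged then, once.
Trained networks look in the newest picture that a camera, given by its name, has taken for a name from the list of things; names that differ only in an ending like _2 or _b are one class to them, and where a whole thing is asked for, a point or a joint stands for the part that bears it (a point fixed in the world has none). Each returns a list of dicts, best first, with "confidence" (0 to 1); they miss things now and then, are a little off and sometimes report something else, mostly with a low value. They report only what shows in the picture. A call takes as long as a camera call.
- models.boxes_of(name, camera): "extent" ([centre column, centre row, width, height] in pixels, round what is visible of it).
- models.silhouettes(name, camera): "pixels" (384x512 bool, what is visible of it) and "extent" ([centre column, centre row, width, height] in pixels, round what is visible of it).
The state is a dict: "t": time; "q": joint angles; "qd": joint speeds; "joint_efforts": joint torques, N m; "eef_pos": TCP position; "ee_rot": TCP orientation; "force": force on the tool from outside, world axes, zero at the start; "moment": the same for the moment, N m; "width": finger opening in m; "gripper_force": force on a finger pad.
Only numpy, scipy, OpenCV 4.12 (cv2) and the standard library are available. Lean on these libraries where they do the work, as an engineer would, in place of code of your own. Each camera call takes 0.05 s, during which the arm holds its last target. There are 200 camera calls.

## Task

Clear the loose railing forgings off the bench top into their trays: lay both spear points lengthwise in the long narrow tray, put one square collar in each bay of the divided tray, lying flat, and stand the ball finial upright in the small square tray. Everything must end up resting on the floor of its tray, nothing on top of another piece or on a rim. Leave the stick of chalk and the bolt among the work where they are.

Things in the scene. Friction and masses are not known exactly. Their poses are not given: they have to be found in the camera images.
- spear_1: One of two identical railing spear points, dark steel, lying down, 0.16 kg, 92 mm long: square socket 20 x 20 mm, then a leaf point (30 mm wide, 20 high). Origin on its centre line near the balance point, 10 mm up; own x towards the point (tip at +67 mm, socket from -25 to +17 mm). Grip the socket's flat sides, 20 mm along own y. At the start x is within 40 degrees of world -x.
- spear_2: The other of two identical railing spear points, dark steel, lying down, 0.16 kg, 92 mm long: square socket 20 x 20 mm, then a leaf point (30 mm wide, 20 high). Origin on its centre line near the balance point, 10 mm up; own x towards the point (tip at +67 mm, socket from -25 to +17 mm). Grip the socket's flat sides, 20 mm along own y. At the start x is within 40 degrees of world -x.
- collar_1: One of two identical square collars (bands that clasp railing bars), dark steel, 0.18 kg: 46 x 46 mm outside, 24 mm high, with a 30 x 30 mm hole right through from top to bottom, walls 8 mm. Origin at the centre of its underside; own z up along the hole, x and y square to the flat sides. Grip across two outer sides that face apart (46 mm).
- collar_2: The other of two identical square collars (bands that clasp railing bars), dark steel, 0.18 kg: 46 x 46 mm outside, 24 mm high, with a 30 x 30 mm hole right through from top to bottom, walls 8 mm. Origin at the centre of its underside; own z up along the hole, x and y square to the flat sides. Grip across two outer sides that face apart (46 mm).
- finial: Ball finial for a post, dark steel, standing upright, 0.30 kg, 56 mm high: square base plate 44 x 44 x 10 mm, short neck, a ball 36 mm across with its centre 34 mm above the underside, small nib on top. Origin at the centre of its underside, z up, x and y square to the base. Grip the ball at its middle.
- trough: Long narrow sheet-metal tray, no divider, fixed; for the spear points. Outside 88 mm (own x) by 238 mm (own y), 24 mm high, walls and floor 4 mm thick (inside 80 x 230 mm, floor 4 mm above the table). Origin at the centre of its underside; y runs along its length. The three trays swap places from start to start; yaw within 12 degrees of 0.
- bay_tray: Sheet-metal tray with one divider making two equal bays, fixed; for the collars. Outside 112 mm (own x) by 216 mm (own y), 24 mm high, walls, floor and divider 4 mm thick, divider 21 mm high. Bays 104 x 102 mm inside, centred at own y = +53 and -53 mm, floor 4 mm above the table. Origin at the centre of its underside; yaw within 12 degrees of 0.
- square_tray: Small square sheet-metal tray, no divider, fixed; for the ball finial. Outside 114 x 114 mm, 34 mm high, walls and floor 4 mm thick (inside 106 x 106 mm, floor 4 mm above the table). Origin at the centre of its underside; yaw within 12 degrees of 0.
- soapstone: Bystander, to be left alone: a loose white stick of marking chalk (soapstone), 40 x 12 x 12 mm, lying on the table between the forgings and the trays, left of the middle. Origin at the centre of its underside, own y along it.
- bolt: Bystander, to be left alone: a loose bright steel bolt standing on its round head on the table between the forgings and the trays, right of the middle, 40 mm high: head 26 mm across and 10 mm high, shank 14 mm across. Origin at the centre of its underside.

How it is judged:
At the end, for the whole second after the job is handed in: Both spear points inside the long tray on its floor (centre line under 18 mm above its underside), within 20 degrees of its length; one collar flat (8 degrees) on the floor of each bay; finial upright (7 degrees) on the square tray's floor; all released and at rest (x of spear_1 in the frame of trough between -0.034 and 0.034 m and y of spear_1 in the frame of trough between -0.112 and 0.112 m and z of each of spear_1, spear_2 in the frame of trough below 0.018 m and angle between the x axis of each of spear_1, spear_2 and the y axis of trough, either way round below 0.35 rad and x of spear_2 in the frame of trough between -0.034 and 0.034 m and y of spear_2 in the frame of trough between -0.112 and 0.112 m and ((x of collar_1 in the frame of bay_tray between -0.035 and 0.035 m and y of collar_1 in the frame of bay_tray between 0.02 and 0.088 m and z of each of collar_1, collar_2 in the frame of bay_tray below 0.01 m and angle between the z axis of each of collar_1, collar_2 and the z axis of bay_tray, either way round below 0.15 rad and x of collar_2 in the frame of bay_tray between -0.035 and 0.035 m and y of collar_2 in the frame of bay_tray between -0.088 and -0.02 m) or (x of collar_1 in the frame of bay_tray between -0.035 and 0.035 m and y of collar_1 in the frame of bay_tray between -0.088 and -0.02 m and z of each of collar_1, collar_2 in the frame of bay_tray below 0.01 m and angle between the z axis of each of collar_1, collar_2 and the z axis of bay_tray, either way round below 0.15 rad and x of collar_2 in the frame of bay_tray between -0.035 and 0.035 m and y of collar_2 in the frame of bay_tray between 0.02 and 0.088 m)) and x of finial in the frame of square_tray between -0.035 and 0.035 m and y of finial in the frame of square_tray between -0.035 and 0.035 m and z of finial in the frame of square_tray below 0.01 m and angle between finial's own z axis and vertical below 0.12 rad and linear speed of each of spear_1, spear_2, collar_1, collar_2, finial below 0.02 m/s); the robot touches nothing.
It fails at once if the stick of chalk is shifted by more than 20 mm (distance of soapstone from where it was at the start of the episode above 0.02 m).
It fails at once if the bolt is shifted by more than 20 mm (distance of bolt from where it was at the start of the episode above 0.02 m).
It also fails if it takes over 106 s, if anything falls off the work surface, if the arm or the gripper's body presses on something with over 40 N, if the wrist force passes 120 N, or if a joint passes its speed limit or range.

## Working session

There is one attempt and no reset: what is moved stays moved. The work goes in short steps, Python scripts to look and compute and a tool call to move; the robot and the scene stay as the last step left them, time stands still between calls to the robot, and variables do not carry over. Pictures are saved under pics/ and viewed, at most 14 in all, crops included, and the job is handed in when it is done.

Besides the shell and the picture viewer there is one more tool, called after ">>>" as name(argument=value, ...), one argument or row to a line, values as JSON. play_rows: Moves the arm, as the interface text tells. Shifts and turns lie within -1 to 1; 1 stands for 25 mm of shift or 0.15 rad of turn. Its arguments: {"type":"object","properties":{"travel":{"type":"array","items":{"type":"array","items":{"type":"number"}}},"twist":{"type":"array","items":{"type":"number"}},"fingers":{"type":"number"},"newtons":{"type":"number"}},"required":["travel","twist"]}

```bash
ls; mkdir -p pics; cat > h.py <<'E'
import numpy as np, cv2
from station import arm, imaging, models
from scipy.spatial.transform import Rotation as Ro
def ray(f,uv):
    K=np.array([[f['fx'],0,f['cx']],[0,f['fy'],f['cy']],[0,0,1.]])
    p=cv2.undistortPoints(np.array(uv,float).reshape(-1,1,2),K,np.array(f['distortion'],float)).reshape(-1,2)
    d=np.c_[p,np.ones(len(p))]
    R=np.array(f['R']);t=np.array(f['t'])
    return -R.T@t, d@R
def onz(f,uv,z):
    o,d=ray(f,uv); return o+d*((z-o[2])/d[:,2])[:,None]
E
python3 - <<'E'
from h import *
s=arm.get_state(); print(s)
for c in ['top','scene']:
    f=imaging.grab_frame(c); cv2.imwrite(f'pics/{c}0.png',cv2.resize(f['pixels'][:,:,::-1],(800,600)))
    print(c,f['fx'],-np.array(f['R']).T@np.array(f['t']),f['R'])
    for n in ['spear_1','collar_1','finial','trough','bay_tray','square_tray','soapstone','bolt']:
        for r in models.silhouettes(n,c):
            if r['confidence']<.2: continue
            m=r['pixels'].astype(np.uint8); cs,_=cv2.findContours(m,0,2)
            k=max(cs,key=cv2.contourArea); rr=cv2.minAreaRect(k)
            b=cv2.boxPoints(rr); w=onz(f,b,0.02)
            print(n,round(r['confidence'],2),np.round(r['extent']),np.round(onz(f,[rr[0]],0.02)[0][:2],3),'box',np.round(w[:,:2],3).tolist())
E
```

```text
pics
{'t': 0.0, 'q': array([ 1.57208496e+00,  3.59377188e-01,  1.10281902e-02, -3.81311367e-04,
       -1.22409752e+00, -2.88100175e-01]), 'qd': array([-0.00020485,  0.00039109, -0.00099069, -0.00015317, -0.00037231,
       -0.00055502]), 'joint_efforts': array([ 9.52390910e-04, -5.82702184e+01,  2.93053508e+01,  6.99750692e+00,
        6.82327125e-03, -1.58855987e-04]), 'eef_pos': array([0.19083769, 0.64696154, 0.24460997]), 'ee_rot': array([ 3.13990862e+00, -1.25239355e-04, -2.86941295e-01]), 'force': array([-0.54687174, -0.16035727,  0.34194316]), 'moment': array([ 0.06702572,  0.01837728, -0.01460391]), 'gripper_force': 0.0, 'width': 0.08756063915880112}
top 354.6490411164134 [ 0.34210136 -0.0100138   0.84583307] [[ 0.09227541 -0.99573083 -0.00231691]
 [-0.97229771 -0.08960149 -0.21589056]
 [ 0.21476129  0.02217412 -0.97641482]]
spear_1 0.67 [189. 235.  11.  36.] [0.417 0.136] box [[0.377, 0.147], [0.46, 0.144], [0.459, 0.124], [0.376, 0.128]]
spear_1 0.55 [241. 229.  27.  38.] [0.437 0.018] box [[0.401, 0.05], [0.485, 0.008], [0.474, -0.015], [0.39, 0.028]]
collar_1 0.54 [123. 2
[... 2228 characters left out ...]
.  29.] [ 0.37  -0.286] box [[0.387, -0.327], [0.302, -0.277], [0.351, -0.242], [0.432, -0.295]]
trough 0.68 [290. 232. 111.  60.] [0.637 0.008] box [[0.566, -0.096], [0.599, 0.193], [0.711, 0.115], [0.668, -0.141]]
bay_tray 0.72 [153. 282. 126.  75.] [ 0.581 -0.302] box [[0.495, -0.398], [0.525, -0.153], [0.666, -0.208], [0.625, -0.422]]
square_tray 0.89 [354. 177.  60.  43.] [0.573 0.301] box [[0.538, 0.213], [0.44, 0.372], [0.609, 0.394], [0.683, 0.242]]
soapstone 0.59 [284. 199.  14.   8.] [0.537 0.078] box [[0.519, 0.073], [0.539, 0.097], [0.555, 0.083], [0.535, 0.058]]
bolt 0.73 [227. 223.  11.  21.] [ 0.529 -0.088] box [[0.496, -0.078], [0.511, -0.06], [0.56, -0.098], [0.546, -0.115]]
```

View pics/top0.png

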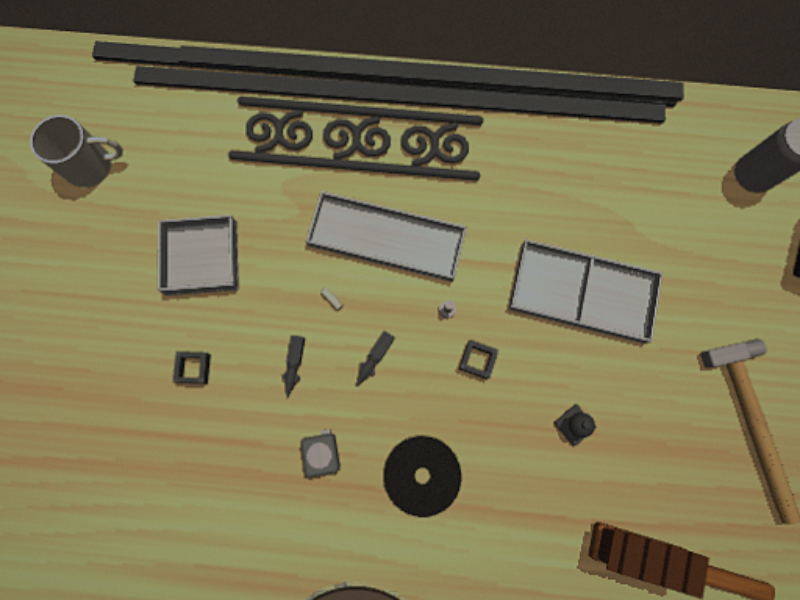

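```bash
python3 - <<'E'
from h import *
f=imaging.grab_frame('wrist'); print(np.round(f['T_tool_cam'],3).tolist(),f['fx'],f['cx'],f['cy'],f['distortion'])
E
```

```text
[[-0.001, -0.968, -0.249, 0.067], [1.0, -0.001, -0.001, 0.001], [0.001, -0.249, 0.968, -0.138], [0.0, 0.0, 0.0, 1.0]] 283.73338289149217 257.62046936555186 193.5542215545409 [-0.05382373  0.          0.          0.          0.        ]
```

>>> play_rows(
  travel=[
    [0.95,0.9,0],
    [0.95,0.9,0],
    [0.95,0.9,0],
    [0.95,0.9,0],
    [0.95,0.9,0],
    [0.95,0.9,0],
    [0.95,0.9,0],
  ],
  twist=[0,0,0,0,0,0,0],
)

```text
t: 1.82
eef_pos: [0.3063, 0.4484, 0.2458]
ee_rot: [-3.141, -0.0, -0.287]
force: [0.7, -0.7, 0.6]
width: 0.088
gripper_force: 0.0
```

>>> play_rows(
  travel=[
    [0.95,0.9,0],
    [0.95,0.9,0],
    [0.95,0.9,0],
    [0.95,0.9,0],
    [0.95,0.9,0],
    [0.95,0.9,0],
    [0.95,0.9,0],
    [0,0,0],
  ],
  twist=[0,0,0,0,0,0,0,-0.1],
)

```text
t: 2.82
eef_pos: [0.4214, 0.2497, 0.2458]
ee_rot: [-3.141, -0.0, -0.274]
force: [-0.9, -0.3, -0.7]
width: 0.0878
gripper_force: 0.0
```

```bash
cat >> h.py <<'E'
import pickle,os
def shot(cam,names,tag):
    s=arm.get_state(); f=imaging.grab_frame(cam); f=dict(f)
    if cam=='wrist':
        T=np.eye(4);T[:3,:3]=Ro.from_euler('xyz',s['ee_rot']).as_matrix();T[:3,3]=s['eef_pos']
        W=T@np.array(f['T_tool_cam']); f['R']=W[:3,:3].T; f['t']=-W[:3,:3].T@W[:3,3]
    f['dets']=[]
    for n in names:
        for r in models.silhouettes(n,cam):
            if r['confidence']<.15: continue
            e=r['extent']; f['dets'].append((n,r['confidence'],e,r['pixels']))
            p=onz(f,[e[:2]],0.015)[0]; print(tag,n,round(r['confidence'],2),np.round(e),'~',np.round(p[:2],3))
    pickle.dump(f,open(f'pics/{tag}.pkl','wb')); cv2.imwrite(f'pics/{tag}.png',f['pixels'][:,:,::-1]); return f
ALL=['spear_1','collar_1','finial','trough','bay_tray','square_tray','soapstone','bolt']
E
python3 - <<'E'
from h import *
print(arm.get_state()['q'])
shot('wrist',['spear_1','collar_1','trough','square_tray','soapstone'],'w1')
E
```

```text
[ 9.37330486e-01  4.97700509e-02 -3.84060471e-01  1.09328508e-04
 -1.13670425e+00  3.59705973e-01]
w1 spear_1 0.57 [429. 111.  37.  73.] ~ [0.44  0.017]
w1 spear_1 0.56 [340. 155.  24.  63.] ~ [0.414 0.139]
w1 collar_1 0.87 [234. 195.  43.  46.] ~ [0.401 0.289]
w1 square_tray 0.92 [178.  66. 127. 130.] ~ [0.575 0.308]
w1 soapstone 0.72 [360.  62.  30.  25.] ~ [0.52  0.092]
```

View pics/w1.png

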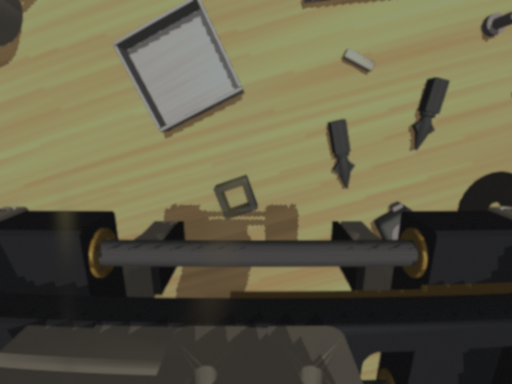

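>>> play_rows(
  travel=[
    [0.22,0.92,0],
    [0.22,0.92,0],
    [0.22,0.92,0],
    [0.22,0.92,0],
    [0.22,0.92,0],
    [0.22,0.92,0],
  ],
  twist=[0,0,0,0,0,0],
)

```text
t: 3.88
eef_pos: [0.4152, 0.1074, 0.2457]
ee_rot: [-3.141, -0.0, -0.273]
force: [0.4, -0.8, 0.4]
width: 0.0877
gripper_force: 0.0
```

>>> play_rows(
  travel=[
    [0.22,0.92,0],
    [0.22,0.92,0],
    [0.22,0.92,0],
    [0.22,0.92,0],
    [0.22,0.92,0],
    [0,0,0],
    [0,0,0],
    [0,0,0],
  ],
  twist=[0,0,0,0,0,-0.9,-0.93,0],
)

```text
t: 4.88
eef_pos: [0.4106, -0.0098, 0.2457]
ee_rot: [-3.141, -0.0, 0.001]
force: [0.2, 0.7, -0.1]
width: 0.0882
gripper_force: 0.0
```

```bash
python3 - <<'E'
from h import *
print(arm.get_state()['eef_pos'])
shot('wrist',['spear_1','collar_1','trough','bay_tray','bolt','soapstone'],'w2')
E
```

```text
[ 0.41063874 -0.00976471  0.24569918]
w2 spear_1 0.86 [147. 170.  26.  62.] ~ [0.414 0.137]
w2 spear_1 0.83 [240. 150.  36.  64.] ~ [0.44  0.012]
w2 collar_1 0.85 [ 43. 184.  47.  37.] ~ [0.395 0.286]
w2 collar_1 0.6 [361. 143.  51.  45.] ~ [ 0.449 -0.144]
w2 collar_1 0.21 [454.  51. 115. 102.] ~ [ 0.564 -0.253]
w2 trough 0.75 [235.  23. 212.  45.] ~ [0.591 0.017]
w2 bay_tray 0.57 [452.  52. 119. 104.] ~ [ 0.563 -0.251]
w2 bolt 0.58 [321.  85.  25.  21.] ~ [ 0.521 -0.089]
w2 soapstone 0.8 [180.  85.  31.  30.] ~ [0.52  0.086]
```

>>> play_rows(
  travel=[
    [0,1,0],
    [0,1,0],
    [0,1,0],
    [0,1,0],
    [0,1,0],
    [0,1,0],
    [0,1,0],
    [0,1,0],
  ],
  twist=[0,0,0,0,0,0,0,0],
)

```text
t: 6.22
eef_pos: [0.4117, -0.2095, 0.2455]
ee_rot: [3.142, 0.0, 0.002]
force: [0.9, 0.6, 0.1]
width: 0.088
gripper_force: 0.0
```

>>> play_rows(
  travel=[
    [0,0.8,0],
    [-0.8,0,0],
    [-0.8,0,0],
    [0,0,0],
  ],
  twist=[0,0,0,0],
)

```text
t: 6.72
eef_pos: [0.37, -0.2284, 0.2459]
ee_rot: [-3.141, -0.001, 0.003]
force: [0.0, 0.2, 0.1]
width: 0.0876
gripper_force: 0.0
```

```bash
python3 - <<'E'
from h import *
print(arm.get_state()['eef_pos'],arm.get_state()['t'])
shot('wrist',['collar_1','trough','bay_tray','finial','bolt'],'w3')
E
```

```text
[ 0.36999567 -0.2284081   0.24591842] 6.725
w3 collar_1 0.67 [189. 110.  42.  46.] ~ [ 0.451 -0.142]
w3 trough 0.78 [109.   6.  89.  12.] ~ [ 0.572 -0.051]
w3 bay_tray 0.75 [319.  36. 195.  70.] ~ [ 0.536 -0.302]
w3 finial 0.79 [302. 173.  43.  45.] ~ [ 0.37  -0.288]
w3 bolt 0.84 [143.  51.  30.  27.] ~ [ 0.52  -0.089]
```

View pics/w3.png

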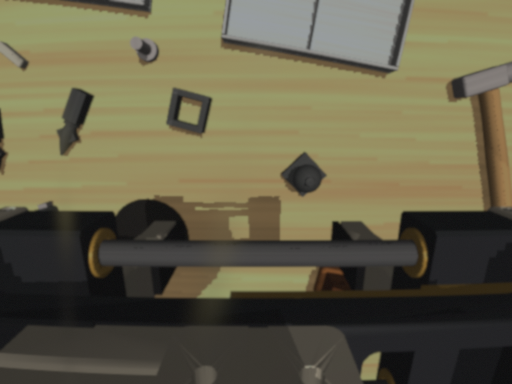

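```bash
cat > fit.py <<'E'
from h import *
from scipy.optimize import minimize
def box(a,b,c,d,e,f): return np.array([[x,y,z] for x in(a,b) for y in(c,d) for z in(e,f)])
M=1e-3
th,ph=np.meshgrid(np.linspace(0,np.pi,9),np.linspace(0,2*np.pi,16))
sph=np.c_[(np.sin(th)*np.cos(ph)).ravel(),(np.sin(th)*np.sin(ph)).ravel(),np.cos(th).ravel()]
leaf=lambda pts:np.array([[x,y,z] for x,y in pts for z in(-9,9)])
MOD={'spear_1':[box(-25,17,-10,10,-10,10)*M,leaf([(17,-6),(17,6),(33,-15),(33,15)])*M,leaf([(33,-15),(33,15),(67,0)])*M],
'collar_1':[box(-23,23,-23,23,0,24)*M],
'finial':[box(-22,22,-22,22,0,10)*M,(sph*18+[0,0,34])*M,box(-4,4,-4,4,50,56)*M],
'trough':[box(-44,44,-119,119,0,24)*M],'bay_tray':[box(-56,56,-108,108,0,24)*M],'square_tray':[box(-57,57,-57,57,0,34)*M],
'soapstone':[box(-6,6,-20,20,0,12)*M],'bolt':[(np.r_[[[13*np.cos(a),13*np.sin(a),z] for a in np.arange(16)*.3927 for z in(0,10)]])*M,np.r_[[[7*np.cos(a),7*np.sin(a),z] for a in np.arange(16)*.3927 for z in(0,40)]]*M]}
S=3
def render(f,parts,p,zshift=0):
    x,y,z,w=p; c,s=np.cos(w),np.sin(w); R=np.array([[c,-s,0],[s,c,0],[0,0,1]])
    K=np.array([[f['fx'],0,f['cx']],[0,f['fy'],f['cy']],[0,0,1.]])
    im=np.zeros((384*S,512*S),np.uint8)
    for P in parts:
        uv=cv2.projectPoints((P@R.T+[x,y,z]),cv2.Rodrigues(np.array(f['R']))[0],np.array(f['t'],float),K,np.array(f['distortion'],float))[0].reshape(-1,2)
        cv2.fillConvexPoly(im,cv2.convexHull(np.round((uv+.5)*S*16).astype(np.int32)).reshape(-1,2),1,shift=4)
    return im.astype(bool)
def fill(m):
    cs,_=cv2.findContours(m.astype(np.uint8),0,2); o=np.zeros(m.shape,np.uint8)
    cv2.drawContours(o,[max(cs,key=cv2.contourArea)],-1,1,-1)
    return cv2.resize(o*255,None,fx=S,fy=S,interpolation=cv2.INTER_LINEAR)>127
def fit(name,tags,p0,rad=.05,fixz=None,maxz=.06):
    V=[]
    for t in tags:
        f=pickle.load(open(f'pics/{t}.pkl','rb'))
        c=[d for d in f['dets'] if d[0]==name and np.linalg.norm(onz(f,[d[2][:2]],.015)[0][:2]-p0[:2])<rad and d[1]>.3]
        if c: V.append((t,f,fill(c[0][3])))
    def cost(q,full=False):
        p=[q[0],q[1],q[2]if fixz is None else fixz,q[3]/5]
        r=[]
        for t,f,m in V:
            k=render(f,MOD[name],p); r.append((k&m).sum()/max((k|m).sum(),1))
        return r if full else 1-np.mean(r)+ .0
    b=None
    for w in p0[3] if hasattr(p0[3],'__len__') else [p0[3]]:
        x0=np.array([p0[0],p0[1],p0[2],w*5])
        for _ in range(2):
            r=minimize(cost,x0,method='Nelder-Mead',options=dict(initial_simplex=np.vstack([x0]+[x0+d for d in np.diag([.012,.012,.01,.6])]),maxiter=130,xatol=1e-4,fatol=1e-4)); x0=r.x
        if b is None or r.fun<b.fun: b=r
    p=[*b.x[:3],b.x[3]/5]
    print(name,np.round(p,4),[(v[0],round(i,2)) for v,i in zip(V,cost(b.x,True))]); return p
E
python3 - <<'E'
from fit import *
for c in ['top','scene']: shot(c,ALL[:6],c+'1')
T=['top1','scene1','w1','w2','w3']
W=['w1','w2','w3']
fit('spear_1',T,[.42,.138,.01,3.1]);fit('spear_1',T,[.44,.015,.01,2.65])
fit('collar_1',T,[.40,.287,0,[0,.4]]);fit('collar_1',T,[.45,-.142,0,[0.,-.3]])
fit('finial',T,[.37,-.286,0,[.8,.4]])
fit('trough',['top1','scene1'],[.63,.017,0,-.15],.08)
fit('bay_tray',['top1','scene1'],[.57,-.3,0,-.15],.08)
fit('square_tray',T,[.573,.305,0,-.15],.08)
E
```

```text
top1 collar_1 0.53 [123. 236.  21.  21.] ~ [0.396 0.286]
top1 bay_tray 0.28 [122. 236.  24.  23.] ~ [0.395 0.287]
top1 square_tray 0.66 [125. 162.  53.  53.] ~ [0.575 0.311]
scene1 spear_1 0.77 [271. 179.  22.  16.] ~ [0.446 0.125]
scene1 spear_1 0.72 [238. 196.  15.  24.] ~ [0.453 0.009]
scene1 collar_1 0.81 [190. 217.  29.  24.] ~ [ 0.45  -0.131]
scene1 collar_1 0.75 [302. 152.  26.  18.] ~ [0.391 0.292]
scene1 finial 0.72 [111. 225.  30.  28.] ~ [ 0.363 -0.286]
scene1 trough 0.73 [289. 233. 108.  57.] ~ [0.638 0.007]
scene1 trough 0.19 [354. 177.  64.  40.] ~ [0.576 0.303]
scene1 trough 0.18 [187. 218.  30.  21.] ~ [ 0.45  -0.139]
scene1 bay_tray 0.56 [155. 282. 126.  78.] ~ [ 0.584 -0.3  ]
scene1 square_tray 0.93 [354. 176.  60.  46.] ~ [0.575 0.305]
scene1 square_tray 0.47 [112. 225.  30.  29.] ~ [ 0.362 -0.283]
spear_1 [0.4347 0.1355 0.0108 3.071 ] [('scene1', np.float64(0.69)), ('w1', np.float64(0.84)), ('w2', np.float64(0.83))]
spear_1 [0.4529 0.0077 0.0087 2.6561] [('scene1', np.float64(0.67)), ('w1', np.float64(0.82)), ('w2', np.float64(0.82))]
collar_1 [0.3981 0.2863 0.0026 0.0623] [('top1', np.float64(0.81)), ('scene1', np.float64(0.87)), ('w1', np.float64(0.96)), ('w2', np.float64(0.93))]
collar_1 [ 0.4505 -0.1406  0.0025 -0.2741] [('scene1', np.float64(0.94)), ('w2', np.float64(0.9)), ('w3', np.float64(0.92))]
finial [ 0.3673 -0.2897  0.0019  0.77  ] [('scene1', np.float64(0.94)), ('w3', np.float64(0.95))]
trough [ 0.6166  0.0313 -0.0154 -0.1499] [('scene1', np.float64(0.98))]
bay_tray [ 0.5691 -0.2978 -0.0014 -0.1521] [('scene1', np.float64(0.97))]
square_tray [0.5712 0.3044 0.0018 0.1763] [('top1', np.float64(0.97)), ('scene1', np.float64(0.95)), ('w1', np.float64(0.98))]
```

>>> play_rows(
  travel=[
    [-0.04,0.82,1],
    [-0.04,0.82,1],
    [-0.04,0.81,1],
    [0,0,1],
    [0,0,1],
    [0,0,1],
    [0,0,1],
    [0,0,1],
  ],
  twist=[0,0,0,0,0,0,0,0],
  fingers=1,
  newtons=30,
)

```text
t: 8.72
eef_pos: [0.3691, -0.2902, 0.0449]
ee_rot: [3.141, -0.0, 0.003]
force: [0.5, 0.0, 0.9]
width: 0.088
gripper_force: 0.0
```

>>> play_rows(
  travel=[
    [0,0,0.4],
    [0,0,0],
  ],
  twist=[0,0],
)

```text
t: 8.98
eef_pos: [0.3687, -0.2901, 0.0353]
ee_rot: [-3.141, 0.001, 0.003]
force: [0.9, 0.7, 0.4]
width: 0.0879
gripper_force: 0.0
```

>>> play_rows(
  travel=[
    [0,0,0],
    [0,0,0],
    [0,0,0],
    [0,0,0],
  ],
  twist=[0,0,0,0],
  fingers=0,
  newtons=30,
)

```text
t: 9.48
eef_pos: [0.369, -0.2901, 0.0359]
ee_rot: [3.141, -0.001, 0.003]
force: [0.3, 0.2, 0.3]
width: 0.053
gripper_force: 0.0
```

```bash
python3 - <<'E'
from fit import *
for z in (0.,.002):
  for t in (['scene1'],['w2'],['scene1','w2']): fit('trough',t,[.62,.025,0,-.15],.15,fixz=z)
fit('bay_tray',['scene1','w2','w3'],[.57,-.3,0,-.15],.15)
E
```

```text
trough [ 0.6301  0.0192  0.0122 -0.1461] [('scene1', np.float64(0.96))]
trough [ 0.6322  0.0149  0.0008 -0.1637] [('w2', np.float64(0.98))]
trough [ 0.6317  0.0152  0.0034 -0.1607] [('scene1', np.float64(0.93)), ('w2', np.float64(0.98))]
trough [ 0.6319  0.0181  0.0076 -0.144 ] [('scene1', np.float64(0.95))]
trough [ 0.6317  0.0153  0.0034 -0.1637] [('w2', np.float64(0.98))]
trough [ 0.6317  0.0158  0.0125 -0.1608] [('scene1', np.float64(0.94)), ('w2', np.float64(0.98))]
bay_tray [ 0.5714 -0.2992  0.001  -0.1572] [('scene1', np.float64(0.97)), ('w2', np.float64(0.99)), ('w3', np.float64(0.98))]
```

>>> play_rows(
  travel=[
    [0,0,0],
    [0,0,0],
    [0,0,0],
    [0,0,0],
    [0,0,-0.4],
    [0,0,-1],
    [0,0,-1],
    [0,0,-1],
  ],
  twist=[0,0,0,0,0,0,0,0],
)

```text
t: 10.48
eef_pos: [0.3685, -0.2899, 0.1217]
ee_rot: [-3.141, 0.0, 0.003]
force: [0.5, -0.5, -2.6]
width: 0.0345
gripper_force: 30.0
```

>>> play_rows(
  travel=[
    [0.34,-0.6,0],
    [0.34,-0.99,0],
    [0.34,-0.99,0],
    [0.34,-0.99,0],
    [0.34,-0.99,0],
    [0.34,-0.99,0],
    [0.34,-0.99,0],
    [0.34,-0.99,0],
  ],
  twist=[0,0,0,0,0,0,0,0],
)

```text
t: 11.48
eef_pos: [0.4363, -0.1008, 0.1209]
ee_rot: [-3.141, 0.0, 0.003]
force: [1.2, 1.0, -2.1]
width: 0.0349
gripper_force: 30.0
```

>>> play_rows(
  travel=[
    [0.34,-0.99,0],
    [0.34,-0.99,0],
    [0.34,-0.99,0],
    [0.34,-0.99,0],
    [0.34,-0.99,0],
    [0.34,-0.99,0],
    [0.34,-0.99,0],
    [0.34,-0.99,0],
  ],
  twist=[0,0,0,0,0,0,0,0],
)

```text
t: 12.48
eef_pos: [0.5039, 0.0974, 0.1209]
ee_rot: [-3.142, 0.0, 0.003]
force: [0.6, 0.1, -2.9]
width: 0.0342
gripper_force: 30.0
```

>>> play_rows(
  travel=[
    [0.34,-0.99,0],
    [0.34,-0.99,0],
    [0.34,-0.99,0],
    [0.34,-0.99,0],
    [0.34,-0.99,0],
    [0.34,-0.99,0],
    [0.0,-0.9,0],
    [0,-0.3,0],
  ],
  twist=[0,0,0,0,0,0,0,0],
)

```text
t: 13.48
eef_pos: [0.5541, 0.2768, 0.1202]
ee_rot: [3.141, 0.0, 0.004]
force: [-0.2, -1.0, -2.2]
width: 0.0342
gripper_force: 30.0
```

>>> play_rows(
  travel=[
    [0.35,-0.55,0],
    [0.35,-0.55,0],
    [0,0,0.9],
    [0,0,0.9],
    [0,0,0.7],
    [0,0,0.4],
    [0,0,0.2],
    [0,0,0],
  ],
  twist=[0,0,0,0,0,0,0,0],
)

```text
t: 14.48
eef_pos: [0.572, 0.3028, 0.0432]
ee_rot: [-3.142, -0.0, 0.003]
force: [0.1, -0.1, -2.2]
width: 0.0343
gripper_force: 30.0
```

>>> play_rows(
  travel=[
    [0,0,0.08],
    [0,0,0],
  ],
  twist=[0,0],
)

```text
t: 14.72
eef_pos: [0.5719, 0.3028, 0.0415]
ee_rot: [-3.141, -0.001, 0.003]
force: [-0.5, 0.1, -2.0]
width: 0.0346
gripper_force: 30.0
```

>>> play_rows(
  travel=[
    [0,0,0],
    [0,0,0],
    [0,0,0],
  ],
  twist=[0,0,0],
  fingers=0.57,
)

```text
t: 15.1
eef_pos: [0.572, 0.3029, 0.0414]
ee_rot: [-3.141, -0.001, 0.003]
force: [0.7, 0.7, -0.6]
width: 0.0497
gripper_force: 0.0
```

>>> play_rows(
  travel=[
    [0,0,-0.5],
    [0,0,-1],
    [0,0,-1],
    [0,0,-1],
  ],
  twist=[0,0,0,0],
)

```text
t: 15.6
eef_pos: [0.572, 0.3028, 0.1304]
ee_rot: [-3.141, -0.001, 0.003]
force: [0.8, 0.1, 0.8]
width: 0.0497
gripper_force: 0.0
```

>>> play_rows(
  travel=[
    [-1,0.1,0],
    [-1,0.1,0],
    [-1,0.1,0],
    [-1,0.1,0],
    [-1,0.1,0.8],
    [-1,0.1,0.9],
    [-0.96,0.08,0.9],
    [0,0,0.9],
  ],
  twist=[0,0,0,0,0,0,0,-0.4],
  fingers=1,
)

```text
t: 16.6
eef_pos: [0.3969, 0.2853, 0.0417]
ee_rot: [-3.14, -0.001, 0.065]
force: [0.5, 1.6, 1.3]
width: 0.0875
gripper_force: 0.0
```

>>> play_rows(
  travel=[
    [0,0,0.5],
    [0,0,0.2],
    [0,0,0],
  ],
  twist=[0,0,0],
)

```text
t: 16.98
eef_pos: [0.3982, 0.2854, 0.0237]
ee_rot: [-3.142, -0.0, 0.062]
force: [-0.2, 0.3, 0.8]
width: 0.0873
gripper_force: 0.0
```

>>> play_rows(
  travel=[
    [0,0,0],
    [0,0,0],
    [0,0,0],
    [0,0,0],
    [0,0,0],
    [0,0,0],
    [0,0,-0.4],
    [0,0,-1],
  ],
  twist=[0,0,0,0,0,0,0,0],
  fingers=0,
  newtons=30,
)

```text
t: 17.98
eef_pos: [0.3971, 0.2842, 0.0583]
ee_rot: [3.139, 0.002, 0.062]
force: [-0.1, -0.1, -1.8]
width: 0.0458
gripper_force: 30.0
```

>>> play_rows(
  travel=[
    [0,0,-1],
    [0,0,-1],
    [0.42,0.5,-0.2],
    [0.42,0.97,0],
    [0.42,0.97,0],
    [0.42,0.97,0],
    [0.42,0.97,0],
    [0.42,0.97,0],
  ],
  twist=[0.72,0.72,0,0,0,0,0,0],
)

```text
t: 18.98
eef_pos: [0.4393, 0.1414, 0.1129]
ee_rot: [3.14, 0.001, -0.151]
force: [-0.5, 0.1, -1.9]
width: 0.0456
gripper_force: 30.0
```

>>> play_rows(
  travel=[
    [0.42,0.97,0],
    [0.42,0.97,0],
    [0.42,0.97,0],
    [0.42,0.97,0],
    [0.42,0.97,0],
    [0.42,0.97,0],
    [0.42,0.97,0],
    [0.42,0.97,0],
  ],
  twist=[0,0,0,0,0,0,0,0],
)

```text
t: 19.98
eef_pos: [0.4922, -0.0629, 0.1128]
ee_rot: [3.141, 0.002, -0.152]
force: [-0.3, -0.3, -2.2]
width: 0.0453
gripper_force: 30.0
```

>>> play_rows(
  travel=[
    [0.42,0.97,0],
    [0.42,0.97,0],
    [0.42,0.97,0],
    [0.42,0.97,0],
    [0.42,0.97,0],
    [0.42,0.97,0],
    [0.42,0.97,0],
    [0.42,0.97,0],
  ],
  twist=[0,0,0,0,0,0,0,0],
)

```text
t: 20.98
eef_pos: [0.5453, -0.2671, 0.1125]
ee_rot: [-3.141, 0.002, -0.152]
force: [0.3, -0.8, -2.4]
width: 0.0462
gripper_force: 30.0
```

>>> play_rows(
  travel=[
    [0.3,0.8,0],
    [0.3,0.8,0],
    [0.3,0.8,0],
    [0.31,0.8,0],
    [0,0,0.8],
    [0,0,0.8],
    [0,0,0.4],
    [0,0,0],
  ],
  twist=[0,0,0,0,0,0,0,0],
)

```text
t: 21.98
eef_pos: [0.5639, -0.3495, 0.0629]
ee_rot: [-3.141, 0.001, -0.153]
force: [0.0, 0.5, -1.2]
width: 0.0459
gripper_force: 30.0
```

>>> play_rows(
  travel=[
    [0,0,0.6],
    [0,0,0.4],
    [0,0,0.25],
    [0,0,0.08],
    [0,0,0],
  ],
  twist=[0,0,0,0,0],
)

```text
t: 22.6
eef_pos: [0.5642, -0.3494, 0.0303]
ee_rot: [3.142, 0.0, -0.153]
force: [-0.9, 0.1, -1.7]
width: 0.0461
gripper_force: 30.0
```

>>> play_rows(
  travel=[
    [0,0,0.07],
    [0,0,0],
  ],
  twist=[0,0],
)

```text
t: 22.85
eef_pos: [0.5642, -0.3494, 0.0287]
ee_rot: [3.142, -0.0, -0.153]
force: [0.4, -0.5, -2.1]
width: 0.0457
gripper_force: 30.0
```

>>> play_rows(
  travel=[
    [0,0,0],
    [0,0,0],
  ],
  twist=[0,0],
  fingers=0.59,
)

```text
t: 23.1
eef_pos: [0.5645, -0.3495, 0.029]
ee_rot: [3.141, -0.001, -0.153]
force: [-0.3, 1.1, 0.6]
width: 0.0517
gripper_force: 0.0
```

>>> play_rows(
  travel=[
    [0,0,-0.4],
    [0,0,-1],
    [0,0,-1],
  ],
  twist=[0,0,0],
)

```text
t: 23.48
eef_pos: [0.5642, -0.3495, 0.0899]
ee_rot: [3.141, -0.0, -0.153]
force: [1.0, -0.4, 0.1]
width: 0.0519
gripper_force: 0.0
```

>>> play_rows(
  travel=[
    [-0.72,-0.946,0],
    [-0.72,-0.946,0],
    [-0.72,-0.946,0],
    [-0.72,-0.946,0],
    [-0.72,-0.946,0],
    [-0.72,-0.946,0],
    [-0.72,-0.946,0],
    [-0.72,-0.946,0],
  ],
  twist=[0,0,0,0,0,0,0,0],
  fingers=1,
)

```text
t: 24.48
eef_pos: [0.4507, -0.1397, 0.0895]
ee_rot: [-3.141, -0.002, -0.153]
force: [0.1, 1.0, 0.2]
width: 0.0876
gripper_force: 0.0
```

>>> play_rows(
  travel=[
    [0,0,0.6],
    [0,0,0.9],
    [0,0,0.8],
    [0,0,0.35],
    [0,0,0],
  ],
  twist=[0.8,0,0,0,0],
)

```text
t: 25.1
eef_pos: [0.4507, -0.1405, 0.0224]
ee_rot: [3.141, 0.0, -0.273]
force: [0.1, 0.4, -0.1]
width: 0.0877
gripper_force: 0.0
```

>>> play_rows(
  travel=[
    [0,0,0],
    [0,0,0],
    [0,0,0],
    [0,0,0],
    [0,0,0],
    [0,0,0],
    [0,0,-0.4],
    [0,0,-1],
  ],
  twist=[0,0,0,0,0,0,0,0],
  fingers=0,
  newtons=30,
)

```text
t: 26.1
eef_pos: [0.4496, -0.1404, 0.0571]
ee_rot: [3.141, 0.003, -0.274]
force: [-0.0, -0.1, -1.5]
width: 0.046
gripper_force: 30.0
```

>>> play_rows(
  travel=[
    [0,0,-0.8],
    [0,0,-0.8],
    [0.95,0.57,0],
    [0.95,0.57,0],
    [0.95,0.57,0],
    [0.95,0.57,0],
    [0.95,0.57,0],
    [0.95,0.57,0],
  ],
  twist=[-0.8,0,0,0,0,0,0,0],
)

```text
t: 27.1
eef_pos: [0.5788, -0.2472, 0.0975]
ee_rot: [-3.141, 0.001, -0.154]
force: [1.8, 0.2, -2.3]
width: 0.0457
gripper_force: 30.0
```

>>> play_rows(
  travel=[
    [0,0,0.8],
    [0,0,0.8],
    [0,0,0.6],
    [0,0,0.3],
    [0,0,0.1],
    [0,0,0],
  ],
  twist=[0,0,0,0,0,0],
)

```text
t: 27.85
eef_pos: [0.5788, -0.2467, 0.0327]
ee_rot: [3.142, -0.001, -0.153]
force: [-0.1, 0.2, -2.9]
width: 0.0456
gripper_force: 30.0
```

>>> play_rows(
  travel=[
    [0,0,0.14],
    [0,0,0.06],
    [0,0,0],
  ],
  twist=[0,0,0],
)

```text
t: 28.22
eef_pos: [0.5784, -0.2466, 0.0273]
ee_rot: [3.142, 0.0, -0.153]
force: [-0.5, 0.8, -1.9]
width: 0.0458
gripper_force: 30.0
```

>>> play_rows(
  travel=[
    [0,0,0],
    [0,0,0],
  ],
  twist=[0,0],
  fingers=0.59,
)

```text
t: 28.48
eef_pos: [0.5788, -0.2468, 0.0277]
ee_rot: [3.141, -0.001, -0.153]
force: [-0.0, 0.5, -1.4]
width: 0.0514
gripper_force: 0.0
```

>>> play_rows(
  travel=[
    [0,0,-0.4],
    [0,0,-1],
    [0,0,-1],
    [0,0,-0.8],
  ],
  twist=[0,0,0,0],
)

```text
t: 28.98
eef_pos: [0.5789, -0.2468, 0.1094]
ee_rot: [3.141, -0.002, -0.153]
force: [0.5, -0.0, -0.7]
width: 0.0519
gripper_force: 0.0
```

```bash
python3 - <<'E'
from fit import *
shot('top',['trough','spear_1','bay_tray','finial','square_tray'],'top2')
fit('trough',['top2','scene1','w2'],[.63,.017,0,-.15],.15)
fit('trough',['top2'],[.63,.017,0,-.15],.15,fixz=0)
fit('trough',['top2','w2'],[.63,.017,0,-.15],.15,fixz=0)
fit('spear_1',['top2','scene1','w1','w2'],[.453,.008,.01,2.65])
fit('spear_1',['top2','scene1','w1','w2'],[.435,.135,.01,3.05])
E
```

```text
top2 trough 0.73 [210. 142.  26.  33.] ~ [0.647 0.11 ]
top2 spear_1 0.66 [189. 233.  20.  38.] ~ [0.418 0.132]
top2 bay_tray 0.85 [411. 203.  28.  30.] ~ [ 0.536 -0.386]
top2 finial 0.91 [129. 165.  26.  21.] ~ [0.568 0.301]
top2 square_tray 0.74 [125. 162.  52.  48.] ~ [0.576 0.31 ]
trough [ 0.6318  0.0155  0.0016 -0.161 ] [('top2', np.float64(0.16)), ('scene1', np.float64(0.94)), ('w2', np.float64(0.98))]
trough [ 0.6333  0.0244  0.0045 -0.1822] [('top2', np.float64(0.16))]
trough [ 0.6322  0.015   0.006  -0.1632] [('top2', np.float64(0.16)), ('w2', np.float64(0.98))]
spear_1 [0.4535 0.0075 0.0093 2.6485] [('scene1', np.float64(0.67)), ('w1', np.float64(0.83)), ('w2', np.float64(0.81))]
spear_1 [0.4349 0.1362 0.0109 3.0884] [('top2', np.float64(0.62)), ('scene1', np.float64(0.7)), ('w1', np.float64(0.83)), ('w2', np.float64(0.81))]
```

View pics/top2.png

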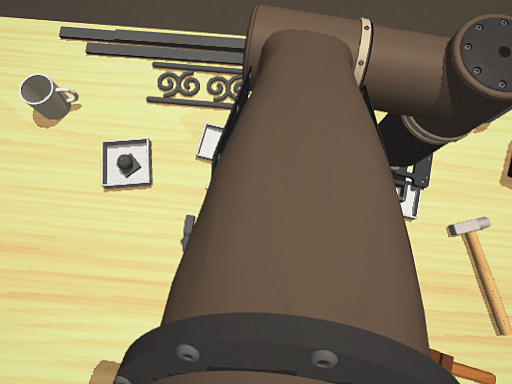

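>>> play_rows(
  travel=[
    [-0.47,-0.97,-0.5],
    [-0.47,-0.97,-0.5],
    [-0.47,-0.97,-0.5],
    [-0.47,-0.97,-0.5],
    [-0.47,-0.97,-0.5],
  ],
  twist=[0,0,0,0,0],
  fingers=1,
)

```text
t: 29.9
eef_pos: [0.5382, -0.1171, 0.1693]
ee_rot: [3.141, 0.002, -0.153]
force: [0.9, -0.5, 0.9]
width: 0.087
gripper_force: 0.0
```

>>> play_rows(
  travel=[
    [-0.47,-0.97,-0.5],
    [-0.47,-0.97,-0.5],
    [-0.47,-0.97,-0.5],
    [-0.47,-0.97,-0.5],
    [-0.47,-0.97,-0.5],
    [0,0,0],
  ],
  twist=[0,0,0,0,0,0],
)

```text
t: 30.65
eef_pos: [0.4993, 0.0122, 0.2327]
ee_rot: [-3.141, -0.001, -0.151]
force: [0.4, 0.0, -0.7]
width: 0.0876
gripper_force: 0.0
```

```bash
python3 - <<'E'
from fit import *
print(arm.get_state()['eef_pos'])
shot('wrist',['trough','spear_1','collar_1','bay_tray','bolt','soapstone'],'w4')
fit('trough',['w4'],[.63,.017,0,-.15],.15,fixz=0)
fit('trough',['w4','w2','scene1'],[.63,.017,0,-.15],.15)
fit('collar_1',['w4'],[.579,-.247,.004,-.15],fixz=.004)
fit('soapstone',['w2'],[.52,.088,.0,.6],fixz=0);fit('soapstone',['w4'],[.52,.088,.0,.6],fixz=0)
E
```

```text
[0.49929168 0.01219052 0.23266084]
w4 trough 0.74 [240.  64. 209.  85.] ~ [0.632 0.013]
w4 spear_1 0.7 [176. 247.  23.  62.] ~ [0.417 0.138]
w4 spear_1 0.7 [263. 212.  32.  52.] ~ [0.448 0.012]
w4 collar_1 0.66 [458.  81.  52.  43.] ~ [ 0.577 -0.247]
w4 bolt 0.92 [335. 142.  22.  22.] ~ [ 0.525 -0.089]
w4 soapstone 0.89 [196. 165.  29.  23.] ~ [0.524 0.087]
trough [ 0.6317  0.0147  0.0101 -0.1665] [('w4', np.float64(0.98))]
trough [ 0.6318  0.0155  0.001  -0.1641] [('w4', np.float64(0.97)), ('w2', np.float64(0.98)), ('scene1', np.float64(0.94))]
collar_1 [ 0.5772 -0.2458  0.0088 -0.1341] [('w4', np.float64(0.97))]
soapstone [ 0.5241  0.0896  0.0297 -0.6779] [('w2', np.float64(0.89))]
soapstone [0.5199 0.092  0.0079 0.5569] [('w4', np.float64(0.22))]
```

View pics/w4.png

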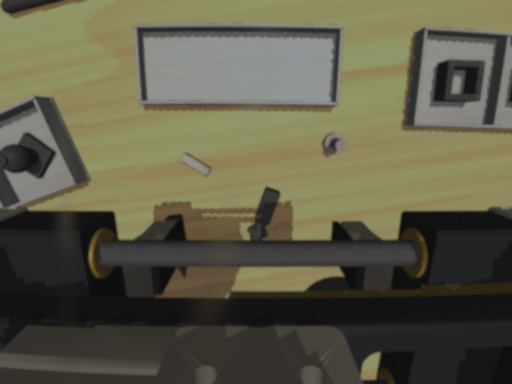

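>>> play_rows(
  travel=[
    [-0.82,0.25,0.5],
    [-0.82,0.26,0.5],
    [0,0,0.9],
    [0,0,0.9],
    [0,0,0.9],
    [0,0,0.9],
    [0,0,0.9],
    [0,0,0.9],
  ],
  twist=[0,0,0.75,0.75,0.75,0,0,0],
  fingers=0.55,
)

```text
t: 32.0
eef_pos: [0.457, 0.0042, 0.0715]
ee_rot: [3.141, 0.0, -0.491]
force: [0.3, 1.0, -0.1]
width: 0.048
gripper_force: 0.0
```

>>> play_rows(
  travel=[
    [0,0,0.9],
    [0,0,0.7],
    [0,0,0.3],
    [0,0,0.1],
    [0,0,0],
  ],
  twist=[0,0,0,0,0],
)

```text
t: 32.62
eef_pos: [0.4572, 0.0046, 0.0226]
ee_rot: [-3.141, -0.0, -0.491]
force: [0.2, 0.5, 0.4]
width: 0.0486
gripper_force: 0.0
```

>>> play_rows(
  travel=[
    [0,0,0],
    [0,0,0],
    [0,0,0],
    [0,0,0],
    [0,0,0],
    [0,0,0],
    [0,0,-0.4],
    [0,0,-1],
  ],
  twist=[0,0,0,0,0,0,0,0],
  fingers=0,
  newtons=30,
)

```text
t: 33.62
eef_pos: [0.4557, 0.0041, 0.057]
ee_rot: [3.139, 0.002, -0.491]
force: [0.5, -0.4, -2.2]
width: 0.0196
gripper_force: 29.9
```

>>> play_rows(
  travel=[
    [0,0,-0.7],
    [0,0,-0.7],
    [0,0,-0.7],
    [0,0,0],
    [0,0,0],
    [0,0,0],
    [0,0,0],
    [0,0,0],
  ],
  twist=[1,1,1,1,1,1,1,1],
)

```text
t: 34.62
eef_pos: [0.4565, 0.0044, 0.1101]
ee_rot: [3.141, -0.0, -1.696]
force: [-0.3, 0.0, -2.2]
width: 0.0199
gripper_force: 29.9
```

>>> play_rows(
  travel=[
    [0,0,0],
    [0.26,-0.977,0],
    [0.26,-0.977,0],
    [0.26,-0.977,0],
    [0.26,-0.977,0],
    [0.26,-0.977,0],
    [0.26,-0.977,0],
    [0.25,-0.977,0],
  ],
  twist=[0.29,0,0,0,0,0,0,0],
)

```text
t: 35.62
eef_pos: [0.6184, -0.0684, 0.1099]
ee_rot: [3.141, -0.0, -1.735]
force: [0.4, 0.4, -1.2]
width: 0.0196
gripper_force: 29.9
```

>>> play_rows(
  travel=[
    [0,0,0.7],
    [0,0,0.7],
    [0,0,0.3],
    [0,0,0],
  ],
  twist=[0,0,0,0],
)

```text
t: 36.12
eef_pos: [0.6174, -0.0677, 0.0665]
ee_rot: [3.14, -0.001, -1.734]
force: [-0.0, 0.3, -1.6]
width: 0.0197
gripper_force: 29.9
```

>>> play_rows(
  travel=[
    [0,0,0.7],
    [0,0,0.5],
    [0,0,0.25],
    [0,0,0.05],
    [0,0,0],
  ],
  twist=[0,0,0,0,0],
)

```text
t: 36.75
eef_pos: [0.6185, -0.0679, 0.0299]
ee_rot: [-3.141, -0.0, -1.734]
force: [-0.8, 0.3, -1.5]
width: 0.0198
gripper_force: 29.9
```

>>> play_rows(
  travel=[
    [0,0,0.1],
    [0,0,0],
  ],
  twist=[0,0],
)

```text
t: 37.0
eef_pos: [0.6182, -0.0679, 0.0274]
ee_rot: [-3.141, 0.0, -1.734]
force: [1.1, -0.8, -1.5]
width: 0.0198
gripper_force: 29.9
```

>>> play_rows(
  travel=[
    [0,0,0],
    [0,0,0],
    [0,0,0],
  ],
  twist=[0,0,0],
  fingers=0.3,
)

```text
t: 37.38
eef_pos: [0.6184, -0.0679, 0.0275]
ee_rot: [-3.141, 0.0, -1.734]
force: [0.2, -0.5, -0.6]
width: 0.026
gripper_force: 0.0
```

>>> play_rows(
  travel=[
    [0,0,-0.4],
    [0,0,-1],
    [0,0,-1],
    [0,0,-0.8],
  ],
  twist=[0,0,0,0],
)

```text
t: 37.88
eef_pos: [0.6186, -0.0679, 0.1093]
ee_rot: [-3.14, 0.0, -1.734]
force: [0.1, 0.4, 0.2]
width: 0.0264
gripper_force: 0.0
```

>>> play_rows(
  travel=[
    [-0.763,0.935,0],
    [-0.763,0.935,0],
    [-0.763,0.935,0],
    [-0.763,0.935,0],
    [-0.763,0.935,0],
    [-0.763,0.935,0],
    [-0.763,0.935,0],
    [-0.763,0.935,0],
  ],
  twist=[0,0,0,0,0,0,0,0],
  fingers=0.55,
)

```text
t: 38.88
eef_pos: [0.4582, 0.114, 0.1082]
ee_rot: [-3.141, 0.001, -1.734]
force: [0.3, -0.0, -0.5]
width: 0.0481
gripper_force: 0.0
```

>>> play_rows(
  travel=[
    [-0.763,0.935,0],
    [0,0,0],
    [0,0,0],
    [0,0,0],
    [0,0,0],
    [0,0,0],
    [0,0,0],
    [0,0,0],
  ],
  twist=[0,-1,-1,-1,-1,-1,-1,-1],
)

```text
t: 39.88
eef_pos: [0.4388, 0.1359, 0.1081]
ee_rot: [-3.141, -0.0, -0.679]
force: [0.2, -0.2, -0.5]
width: 0.0478
gripper_force: 0.0
```

>>> play_rows(
  travel=[
    [0,0,0],
    [0,0,0],
    [0,0,0],
    [0,0,0],
    [0,0,0],
    [0,0,0.8],
    [0,0,0.8],
    [0,0,0],
  ],
  twist=[-1,-1,-1,-1,-0.15,0,0,0],
)

```text
t: 40.88
eef_pos: [0.4379, 0.1352, 0.0666]
ee_rot: [3.14, 0.002, -0.064]
force: [-0.9, 0.3, 0.0]
width: 0.0483
gripper_force: 0.0
```

>>> play_rows(
  travel=[
    [0,0,0.9],
    [0,0,0.6],
    [0,0,0.3],
    [0,0,0],
    [0,0,0],
  ],
  twist=[0,0,0,0,0],
)

```text
t: 41.5
eef_pos: [0.4391, 0.1361, 0.023]
ee_rot: [-3.141, -0.001, -0.062]
force: [-0.2, 0.5, -0.3]
width: 0.0487
gripper_force: 0.0
```

>>> play_rows(
  travel=[
    [0,0,0],
    [0,0,0],
    [0,0,0],
    [0,0,0],
    [0,0,0],
    [0,0,0],
    [0,0,-0.4],
    [0,0,-1],
  ],
  twist=[0,0,0,0,0,0,0,0],
  fingers=0,
  newtons=30,
)

```text
t: 42.5
eef_pos: [0.4378, 0.1351, 0.0571]
ee_rot: [3.14, 0.002, -0.062]
force: [0.1, 0.5, -1.5]
width: 0.0196
gripper_force: 29.9
```

>>> play_rows(
  travel=[
    [0,0,-0.7],
    [0,0,-0.7],
    [0,0,-0.7],
    [0,0,0],
    [0,0,0],
    [0,0,0],
    [0,0,0],
    [0,0,0],
  ],
  twist=[1,1,1,1,1,1,1,1],
)

```text
t: 43.5
eef_pos: [0.4384, 0.1356, 0.1102]
ee_rot: [3.142, 0.0, -1.267]
force: [-0.5, 0.6, -0.3]
width: 0.0199
gripper_force: 29.9
```

>>> play_rows(
  travel=[
    [0,0,0],
    [0,0,0],
    [0,0,0],
    [0,0,0],
    [0.241,-0.935,0],
    [0.241,-0.935,0],
    [0.241,-0.935,0],
    [0.241,-0.935,0],
  ],
  twist=[1,1,1,0.15,0,0,0,0],
)

```text
t: 44.5
eef_pos: [0.5276, 0.0964, 0.11]
ee_rot: [3.141, -0.0, -1.731]
force: [-1.1, 0.7, -2.0]
width: 0.0194
gripper_force: 29.9
```

>>> play_rows(
  travel=[
    [0.241,-0.935,0],
    [0.241,-0.935,0],
    [0.241,-0.935,0],
    [0.241,-0.935,0],
    [0.241,-0.935,0],
    [0,0,0.8],
    [0,0,0.8],
    [0,0,0],
  ],
  twist=[0,0,0,0,0,0,0,0],
)

```text
t: 45.5
eef_pos: [0.6361, 0.0475, 0.0682]
ee_rot: [3.138, -0.002, -1.732]
force: [-0.1, -0.2, -2.0]
width: 0.02
gripper_force: 29.9
```

>>> play_rows(
  travel=[
    [0,0,0.7],
    [0,0,0.5],
    [0,0,0.3],
    [0,0,0.1],
    [0,0,0.05],
    [0,0,0],
  ],
  twist=[0,0,0,0,0,0],
)

```text
t: 46.25
eef_pos: [0.6376, 0.0481, 0.0288]
ee_rot: [-3.141, 0.0, -1.734]
force: [0.3, -0.1, -1.2]
width: 0.02
gripper_force: 29.9
```

>>> play_rows(
  travel=[
    [0,0,0.06],
    [0,0,0],
  ],
  twist=[0,0],
)

```text
t: 46.5
eef_pos: [0.6374, 0.048, 0.0271]
ee_rot: [-3.141, 0.0, -1.734]
force: [0.5, -1.0, -1.8]
width: 0.0196
gripper_force: 29.9
```

>>> play_rows(
  travel=[
    [0,0,0],
    [0,0,0],
    [0,0,0],
  ],
  twist=[0,0,0],
  fingers=0.3,
)

```text
t: 46.88
eef_pos: [0.6375, 0.0481, 0.0272]
ee_rot: [-3.141, 0.0, -1.734]
force: [0.1, -0.5, 0.7]
width: 0.0264
gripper_force: 0.0
```

>>> play_rows(
  travel=[
    [0,0,-0.4],
    [0,0,-1],
    [0,0,-1],
    [0,0,-1],
    [0.75,0.95,-1],
    [0.75,0.95,-1],
    [0.75,0.95,-1],
    [0.7,0.95,-1],
  ],
  twist=[0,0,0,0,0,0,0,0],
)

```text
t: 47.88
eef_pos: [0.5307, -0.0098, 0.2137]
ee_rot: [-3.141, 0.0, -1.734]
force: [0.5, -0.7, -0.1]
width: 0.0265
gripper_force: 0.0
```

>>> play_rows(
  travel=[
    [0,0.95,-0.4],
    [0,0.95,0],
    [0,0,0],
    [0,0,0],
    [0,0,0],
    [0,0,0],
    [0,0,0],
    [0,0,0],
  ],
  twist=[0,0,-1,-1,-1,-1,-1,-1],
)

```text
t: 48.88
eef_pos: [0.4847, -0.0016, 0.2229]
ee_rot: [-3.141, -0.0, -0.829]
force: [-0.4, 0.8, -0.1]
width: 0.0262
gripper_force: 0.0
```

>>> play_rows(
  travel=[
    [0,0,0],
    [0,0,0],
    [0,0,0],
    [0,0,0],
    [0,0,0],
    [0,0,0],
  ],
  twist=[-1,-1,-1,-1,-0.5,0],
)

```text
t: 49.62
eef_pos: [0.4847, -0.0016, 0.2227]
ee_rot: [-3.141, -0.001, -0.16]
force: [0.0, -0.8, 0.9]
width: 0.0266
gripper_force: 0.0
```

```bash
python3 - <<'E'
from fit import *
print(arm.get_state()['eef_pos'])
shot('wrist',['spear_1','collar_1','finial','bolt','soapstone'],'w5')
f=shot('scene',['spear_1','collar_1','finial'],'scene5')
cv2.imwrite('pics/scene5c.png',cv2.resize(f['pixels'][130:340,60:420,::-1],None,fx=2.2,fy=2.2))
for x,y in((.619,-.064),(.638,.052)): fit('spear_1',['w5','scene5'],[x,y,.014,1.41])
E
```

```text
[ 0.48474239 -0.00160086  0.22273883]
w5 spear_1 0.8 [275.  53.  84.  30.] ~ [ 0.621 -0.044]
w5 spear_1 0.7 [172.  55.  81.  24.] ~ [0.639 0.072]
w5 collar_1 0.89 [452.  67.  52.  49.] ~ [ 0.577 -0.247]
w5 collar_1 0.74 [507.  68.   9.  36.] ~ [ 0.567 -0.317]
w5 collar_1 0.41 [223.  52. 220.  89.] ~ [0.632 0.014]
w5 finial 0.97 [ 18. 152.  37.  45.] ~ [0.565 0.292]
w5 bolt 0.95 [326. 134.  24.  23.] ~ [ 0.523 -0.091]
w5 soapstone 0.64 [181. 158.  30.  25.] ~ [0.522 0.087]
scene5 spear_1 0.77 [311. 224.  35.  16.] ~ [0.647 0.067]
scene5 spear_1 0.53 [264. 242.  36.  22.] ~ [ 0.626 -0.055]
scene5 collar_1 0.88 [179. 266.  34.  31.] ~ [ 0.575 -0.24 ]
scene5 collar_1 0.74 [128. 287.  34.  36.] ~ [ 0.562 -0.346]
scene5 finial 0.8 [353. 173.  22.  26.] ~ [0.562 0.318]
spear_1 [ 0.618  -0.0635  0.0155  1.4159] [('w5', np.float64(0.83)), ('scene5', np.float64(0.75))]
spear_1 [0.6371 0.0511 0.0159 1.4374] [('w5', np.float64(0.86)), ('scene5', np.float64(0.74))]
```

View pics/w5.png

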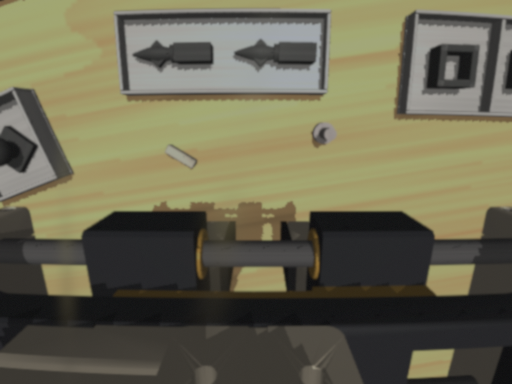

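View pics/scene5c.png

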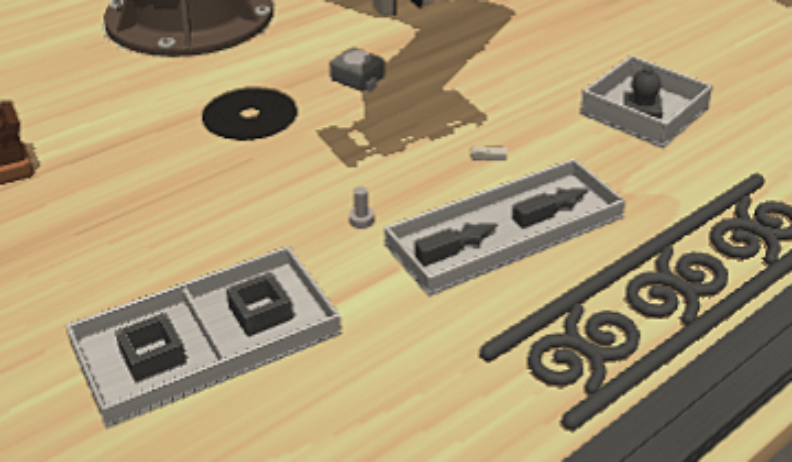

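The wrist view shows both spears centred end to end in the trough, at (175,55) and (276,54). The scene crop shows one collar flat in each bay, at (152,347) and (260,302), and the finial upright in its tray at (647,95). The chalk and bolt have not moved, so I'm handing the job in.

```bash
python3 -c "
from station import arm
print(arm.job_done())"
```

```text
the job is handed in; nothing more can be done
None
```

The job is handed in at about 50 s of the 106 s allowed; the last pictures show all five forgings in place in their trays and the chalk and bolt where they were, but the hand-in returned no verdict.

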